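# Start a stand-alone drive copy

### The job

Start the overnight drive copy: switch on the power bar with its rocker, then press the dock's round power button in until it stays down, then press the dock's long copy key and keep it down for at least two seconds before letting go and moving clear. Only press, with the fingertips: pick nothing up, do not press the square eject key, and leave the drives in their bays and everything else on the shelf where it stands.

Things in the scene. Friction and masses are not known exactly. Their poses are not given: they have to be found in the camera images.
- power_bar: White power bar fixed to the shelf, 270 mm long (its x), 62 mm wide (its y), top face 36 mm above the shelf; origin at the centre of its underside. The black rocker is near its -x end (pivot line parallel to its y, at x = -95 mm); three outlets in the middle; at the +x end a black plug-in supply, 46 x 62 mm, rises to 74 mm above the shelf.
- bar_rocker (a joint): Angle of the bar's black rocker (34 mm along the bar, 24 mm wide): 0 off, 0.36 rad on. Off, its half towards the outlets (bar's +x) slopes up to an outer edge 6 mm high; pushed down there with about 3.5 N it goes over, stays as left, and when fully on lies level 3.5 mm above the bar's top. Keep to the outer part of that half: past the pivot the other half rises.
- rocker_on_face (a point): Point on the upper face of the rocker's raised (on) half, on the bar's centre line, 13 mm from the pivot, 4 mm from the half's outer edge; moves with the rocker. Off: about 44 mm above the shelf; on: 39.5 mm. Press here or up to 5 mm farther out.
- drive_dock: Black two-bay drive dock fixed to the shelf, 150 mm deep (its x), 180 mm wide (its y), keys at its front (-x); origin at the centre of its underside. Front deck 58 mm above the shelf; bay block behind (x over 12 mm) 70 mm. Grey keys in a row at x = -48 mm: round power y = +58, square eject y = +10, long copy y = -46 mm. They stand 6.5 mm above the deck, 2 mm when fully down.
- dock_power (a joint): Travel of the round power button (24 mm diameter): 0 = out (off), 0.0045 m = fully in. It needs about 3 N all the way and stays in.
- power_top (a point): Centre of the top of the round power button, 64.5 mm above the shelf when out, 60 mm when in.
- dock_copy (a joint): Travel of the long copy key (19 mm in the dock's x, 47 mm in its y): 0 = up, 0.0045 m = fully down. Sprung: about 1.4 N starts it, about 3.4 N holds it fully down, and it comes back up when let go.
- copy_top (a point): Centre of the top of the long copy key, 64.5 mm above the shelf when up, 60 mm when down.
- dock_eject (a joint): Travel of the small square eject key (17 x 17 mm) between the other two: 0 = up, 0.0045 m = down, sprung like the copy key. Not to be pressed.
- eject_top (a point): Centre of the top of the square eject key, 64.5 mm above the shelf when up.
- drive_front: Loose bare drive, 7 x 70 x 100 mm, standing upright in the front bay (28 mm deep); origin at the centre of its lower edge. Its top is 142 mm above the shelf. Leave it.
- drive_rear: Loose bare drive of the same size, upright in the rear bay; origin at the centre of its lower edge. Leave it.
- zoom_lens: Black wide zoom lens standing on its mount end, 84 mm diameter, 117 mm tall, loose; origin at the centre of its underside. Leave it.
- body_cap: Orange silicone body cap lying flat, 60 mm diameter, 11 mm thick, loose; origin at the centre of its underside. Leave it.
- card_case: Grey memory card case lying flat, 70 x 100 x 23 mm, loose; origin at the centre of its underside. Leave it.
- coaster: Glass coaster, 98 x 98 mm, 8 mm thick, loose; origin at the centre of its underside. Leave it.
- clip_holder: Stainless spring clip holder: round foot 52 mm diameter, stem and clip, 110 mm tall, loose; origin at the centre of its underside. Leave it.
- drawer_lip (a point): Middle of the front edge of the finger lip of the half-open upper drawer of a white plastic organizer, 108 mm above the shelf. The organizer (200 mm wide, 150 mm deep, 120 mm tall) is fixed at the left edge of the shelf (+y) with its drawers facing the middle. Leave the drawer as it is.
Mind the look-alikes: they are no part of the job. What is shaped like the drive_dock but orange or turquoise is not meant.

How it is judged:
By the outcome, as a careful person would: the job done as asked, in the order asked, and still so for the second after the job is handed in, with the robot touching nothing.
It also fails if it takes over 64 s, if anything falls off the work surface, if the arm or the gripper's body presses on something with over 40 N, if the wrist force passes 120 N, or if a joint passes its speed limit or range.

### The arm

A 6-joint arm with a two-finger parallel gripper is mounted at the origin on the work surface. World frame = base frame: x ahead of the robot, y to its left, z up, the work surface at z = 0. Lengths are in m, angles in rad, forces in N, time in s.
With the tool pointing down it reaches from about 0.425 to 0.95 m from the base axis. Payload 3.5 kg.
Tool frame: the origin (TCP) lies between the finger pads; the fingertips stand 11 mm ahead of it and the grasp point (between the pads) lies 8 mm behind it; z points along the fingers, y is the line along which they close (so a half turn about z gives the same grasp; the last joint's range is limited). The gripper opens to 85 mm and grips with 20 to 120 N. Pads are 22 mm wide; open, the fingers measure 114 mm over their backs; the gripper's body (76 mm by 85 mm) begins 54 mm behind the grasp point. The pads swing forward as they close: fully open they stand 13 mm farther back than shut.
Start: joints at [1.067, 0.286, 1.577, -0, 1.279, -0.15], TCP at [0.234, 0.633, 0.242] pointing down, gripper open.
Joint ranges: [-2.77, 2.77], [-0.9, 2.22], [0.21, 2.48], [-1.53, 4.67], [0.24, 2.81], [-2.84, 2.84]. Speed limits (rad/s): [2.79, 2.79, 3.14, 3.14, 3.14, 3.14].

### API

Orientations are given as a unit quaternion [x, y, z, w].
In Python, from cell import ctrl gives the robot as it stands. The module is installed in compiled form; this text tells all that it offers.
- The arm moves only by the tool arm_command, never from a script. Its argument "series" is one flat list of numbers, 4 for each row, row after row: the shift along the tool's x, y, z in cm, then the turn about the tool's z in rad. A call has exactly 8 rows; each row shifts and turns the commanded pose from where the row before left it, along the tool's axes as they then stand; what a row does not reach is not made up. A row lasts 1/12 s, in which the tool goes at most 41.7 mm and 7.16 degrees, less where a joint would pass 70% of its speed; a pose out of reach is approached as far as the arm can. A call is refused whole if a number of a shift passes 4.17 or a number of a turn 0.125, either way. A call with a gripper value outside its range is refused whole. "fingers" is the opening, from -1 (shut) to 1 (fully open), so that 0 is half open, set as the call begins (left out, the last holds). The fingers move at their own pace and stop on an object; "force" is the grip in N (left out, the last holds). Time passes only in rows, so rows that do not move let the fingers close, or fill a call up. It gives the time, the measured TCP pose, the force, the opening and the grip force at its end, in the units of the state.
- ctrl.get_state(): the state, without advancing time (a new reading comes with each control period).
- ctrl.camera(name): name is "side" or "top" or "wrist"; returns the picture (420x560x3 uint8, red, green, blue); there is no depth.
- ctrl.camera_model(name): a dict with "intrinsics" (3x3 intrinsics, pixels), "k1" (the pictures are not rectified: a ray, as slopes to the right and down, at radius r is drawn at 1 + k1 r^2 times it, then the intrinsics apply), "T" (4x4, takes a point from camera to world coordinates); the wrist camera has in their place "T_tool_cam" (4x4, takes a point from camera to tool coordinates, whose origin is the TCP and whose axes are the flange's). Camera axes: x right, y down, z forward; pixel columns grow to the right and rows downward; lengths in m; the calibration is good to about 2 mm. A picture is of the moment at which its call begins: read the wrist's pose just before it. camera_model takes no time and is no camera call.
- ctrl.finish_job(): hands the job in; it is judged then, once.
The state is a dict: "t": time; "joint_positions": joint angles; "qd": joint speeds; "tau": joint torques, N m; "tool_pos": TCP position; "tool_rot": TCP orientation; "contact_force": force on the tool from outside, world axes, zero at the start; "moment": the same for the moment, N m; "gripper_width": finger opening in m; "grip_force": force on a finger pad.
Only numpy, scipy, OpenCV 4.12 (cv2) and the standard library are available. Lean on these libraries where they do the work, as an engineer would, in place of code of your own. Each camera call takes 0.05 s, during which the arm holds its last target. There are 200 camera calls.

## Working session

There is one attempt and no reset: what is moved stays moved. The work goes in short steps, Python scripts to look and compute and a tool call to move; the robot and the scene stay as the last step left them, time stands still between calls to the robot, and variables do not carry over. Pictures are saved under pics/ and viewed, at most 10 in all, crops included, and the job is handed in when it is done.

Besides the shell and the picture viewer there is one more tool, called after "Request:" as a command line: name --argument value ..., lists and objects as JSON in quotes. arm_command: Moves the arm, as the interface text tells. Its arguments: {"type":"object","properties":{"series":{"type":"array","items":{"type":"number"}},"fingers":{"type":"number"},"force":{"type":"number"}},"required":["series"]}

```bash
mkdir -p pics
cat > h.py <<'E'
import numpy as np,cv2
from cell import ctrl
from scipy.spatial.transform import Rotation as R
def snap(n,f):
    s=ctrl.get_state(); im=ctrl.camera(n); cv2.imwrite(f'pics/{f}.png',im[:,:,::-1]); return s,im
def model(n,s=None):
    m=ctrl.camera_model(n)
    if 'T' in m: T=np.array(m['T'])
    else:
        W=np.eye(4);W[:3,:3]=R.from_quat(s['tool_rot']).as_matrix();W[:3,3]=s['tool_pos'];T=W@np.array(m['T_tool_cam'])
    return np.array(m['intrinsics']),m['k1'],T
def ray(M,uv):
    K,k,T=M; d=np.linalg.inv(K)@[*uv,1]; d=d[:2]; x=d.copy()
    for _ in range(30): x=d/(1+k*(x@x))
    return T[:3,3],T[:3,:3]@[*x,1]
def onz(M,uv,z):
    o,d=ray(M,uv); return o+d*(z-o[2])/d[2]
def proj(M,p):
    K,k,T=M; c=T[:3,:3].T@(np.array(p)-T[:3,3]); x=c[:2]/c[2]; x=x*(1+k*(x@x)); return (K@[*x,1])[:2]
def tri(obs):
    A=0;b=0
    for M,uv in obs:
        o,d=ray(M,uv);d=d/np.linalg.norm(d);P=np.eye(3)-np.outer(d,d);A=A+P;b=b+P@o
    return np.linalg.solve(A,b)
E
python3 - <<'E'
from h import *
a=[snap(n,n+'0')[1] for n in('top','side')]
for n in('top','side'): print(model(n))
s=ctrl.get_state();print(s);print(ctrl.camera_model('wrist'))
E
```

```text
(array([[441.00692714,   0.        , 277.22066309],
       [  0.        , 441.00692714, 217.92766795],
       [  0.        ,   0.        ,   1.        ]]), -0.002125539159914727, array([[-0.00307156, -0.99529621,  0.09682982,  0.34964484],
       [-0.99989622,  0.0016939 , -0.0143066 ,  0.03343632],
       [ 0.01407529, -0.09686372, -0.99519812,  1.57675264],
       [ 0.        ,  0.        ,  0.        ,  1.        ]]))
(array([[532.97255197,   0.        , 271.09334268],
       [  0.        , 532.97255197, 209.21713825],
       [  0.        ,   0.        ,   1.        ]]), 0.015491948678918099, array([[ 9.56624752e-01, -1.81956953e-01,  2.27509891e-01,
         1.71177715e-01],
       [-2.91321626e-01, -5.99882020e-01,  7.45166607e-01,
        -1.02435207e+00],
       [ 8.90847375e-04, -7.79123372e-01, -6.26869984e-01,
         9.47514209e-01],
       [ 0.00000000e+00,  0.00000000e+00,  0.00000000e+00,
         1.00000000e+00]]))
{'t': 0.1, 'joint_positions': array([ 1.06703724e+00,  2.87101624e-01,  1.57807132e+00,  1.64306278e-05,
        1.27861415e+00, -1.50004786e-01]), 'qd': a
[... 398 characters left out ...]
8,  0.67845918,  0.16915044]), 'moment': array([ 0.01087871,  0.02559054, -0.04363431]), 'grip_force': 0.0, 'gripper_width': 0.08549115409431755}
{'intrinsics': array([[338.35804891,   0.        , 277.59240861],
       [  0.        , 338.35804891, 213.70220368],
       [  0.        ,   0.        ,   1.        ]]), 'k1': -0.029600562975345947, 'T_tool_cam': array([[-3.16736993e-04, -9.65814503e-01, -2.59233959e-01,
         6.49514408e-02],
       [ 9.99999933e-01, -2.58208897e-04, -2.59823500e-04,
        -6.32188381e-04],
       [ 1.84004790e-04, -2.59234024e-01,  9.65814520e-01,
        -1.31212722e-01],
       [ 0.00000000e+00,  0.00000000e+00,  0.00000000e+00,
         1.00000000e+00]])}
```

View pics/top0.png

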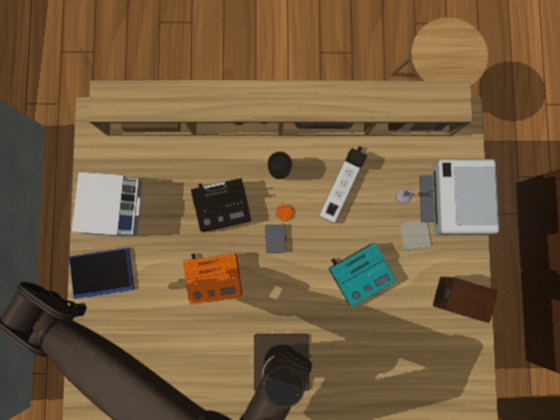

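View pics/side0.png

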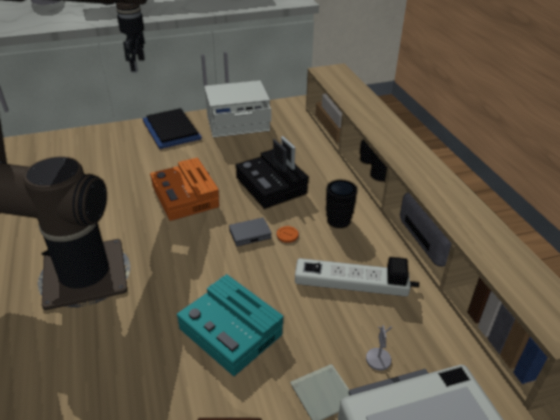

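The top view shows the black dock at about (221,204), the power bar from (330,210) to (357,155) with its rocker at about (332,209). The orange and turquoise docks are decoys. I'll enlarge those regions.

Run:
```python
import cv2,numpy as np
t=cv2.imread('pics/top0.png');s=cv2.imread('pics/side0.png')
def c(i,x,y,w,h,k): return cv2.resize(i[y:y+h,x:x+w],None,fx=k,fy=k,interpolation=cv2.INTER_CUBIC)
m=np.vstack([np.hstack([c(t,185,170,80,60,5),c(t,310,150,80,60,5)]),np.hstack([c(s,230,135,80,60,5),c(s,290,250,80,60,5)])])
cv2.imwrite('pics/m1.png',m)
```

```text
(no output)
```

View pics/m1.png

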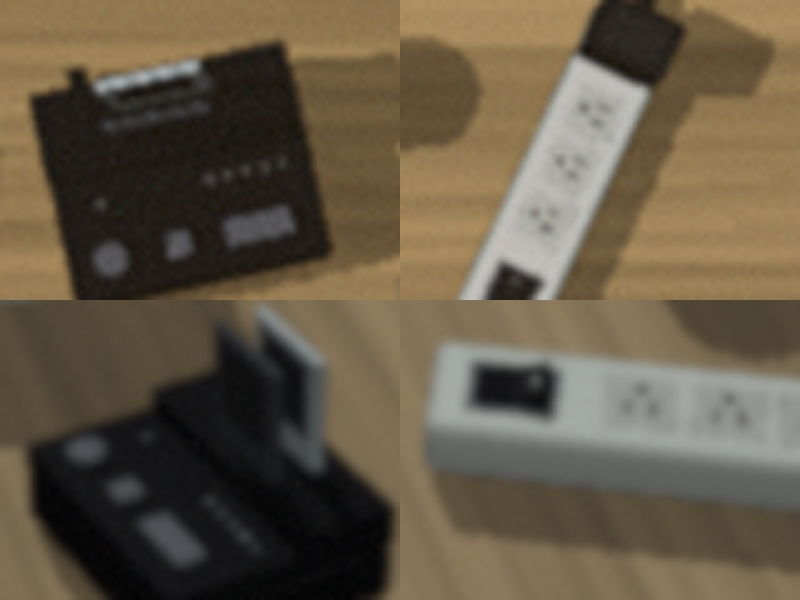

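Run:
```python
from h import *
t=model('top');s=model('side')
for n,a,b,z in[('pow',(206.8,221.4),(247,164.6),.0645),('ej',(220.4,218.4),(254.8,172.4),.0645),('copy',(236.4,215),(264,182.8),.0645),('rock',(332,206),(312.2,267.4),.04),('out1',(338.2,193.2),(338,270.4),.036),('out2',(343.6,182.6),(355.6,271.6),.036),('out3',(349,172),None,.036)]:
    print(n,onz(t,a,z).round(4), (onz(s,b,z).round(4),tri([(t,a),(s,b)]).round(4)) if b else '')
```

```text
pow [0.4852 0.2537 0.0645] (array([0.4848, 0.2467, 0.0645]), array([0.4862, 0.2544, 0.0592]))
ej [0.4955 0.2071 0.0645] (array([0.496 , 0.2014, 0.0645]), array([0.4968, 0.2075, 0.0602]))
copy [0.5072 0.1522 0.0645] (array([0.5071, 0.1446, 0.0645]), array([0.5086, 0.1525, 0.0586]))
rock [ 0.541  -0.1815  0.04  ] (array([ 0.53  , -0.1864,  0.04  ]), array([ 0.5372, -0.1811,  0.0337]))
out1 [ 0.5871 -0.2047  0.036 ] (array([ 0.587 , -0.2101,  0.036 ]), array([ 0.5885, -0.2056,  0.0311]))
out2 [ 0.625  -0.2245  0.036 ] (array([ 0.6255, -0.2259,  0.036 ]), array([ 0.6256, -0.2248,  0.0348]))
out3 [ 0.6632 -0.2444  0.036 ]
```

Request:
arm_command --series '[-3, -2.4, 0, 0, -3, -2.4, 0, 0, -3, -2.4, 0, 0, -3, -2.4, 0, 0, -3, -2.4, 0, 0, -3, -2.4, 0, 0, -3, -2.4, 0, 0, -3, -2.4, 0, 0]' --fingers -1

```text
t: 0.77
tool_pos: [0.3927, 0.3681, 0.2418]
tool_rot: [0.176, 0.984, -0.0, -0.0]
contact_force: [0.8, 0.8, -0.1]
gripper_width: -0.0001
grip_force: 0.0
```

Request:
arm_command --series '[-3, -2.4, 0, 0, -3, -2.4, 0, 0, -3, -2.4, 0, 0, -3, -2.4, 0, 0, 0, 0, 0, -0.12, 0, 0, 0, -0.12, 0, 0, 0, -0.12, 0, 0, 0, -0.12]'

```text
t: 1.43
tool_pos: [0.4716, 0.2377, 0.2417]
tool_rot: [-0.065, 0.998, -0.0, -0.001]
contact_force: [-0.5, 0.2, 0.0]
gripper_width: 0.0002
grip_force: 0.0
```

Run:
```python
from h import *
import pickle
s,_=snap('wrist','w1'); pickle.dump(s,open('w1.pkl','wb'))
print(s['t'],s['tool_pos'],s['tool_rot'],s['joint_positions'],s['gripper_width'])
M=model('wrist',s)
for p in [(.486,.2537,.0645),(.496,.207,.0645),(.508,.152,.0645)]: print(proj(M,p))
```

```text
1.4333 [0.47164267 0.23770244 0.24172882] [-6.54672466e-02  9.97854551e-01 -9.37483612e-05 -5.70466430e-04] [ 2.74585250e-01 -3.84220762e-02  1.93537268e+00  5.63375496e-05
  1.24579705e+00 -1.42725732e+00] 0.00015133564171610335
[293.36210925 212.75420249]
[243.00282343 216.66399361]
[184.26687552 221.44537216]
```

View pics/w1.png

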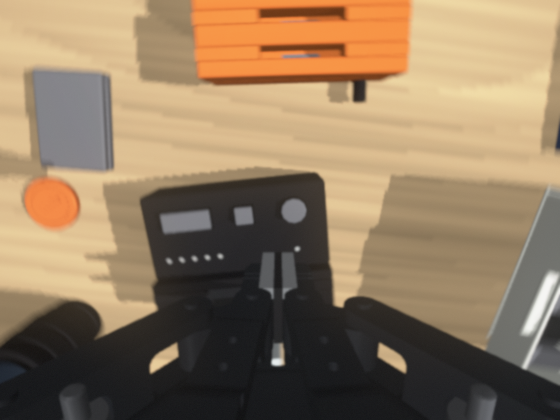

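The wrist view shows the black dock: power at (293,211), eject at (243.5,215.5), copy at (186,221), all within 2 px of prediction. Next I move over the bar.

Run:
```python
from h import *
import pickle
s=pickle.load(open('w1.pkl','rb'));M=model('wrist',s);t=model('top');sd=model('side')
for n,w,a,b in[('pow',(293.3,210.7),(206.8,221.4),(247,164.6)),('ej',(243.5,215.5),(220.4,218.4),(254.8,172.4)),('copy',(186,221),(236.4,215),(264,182.8))]:
    print(n,onz(M,w,.0645).round(4),tri([(M,w),(t,a),(sd,b)]).round(4))
Rm=R.from_quat(s['tool_rot']).as_matrix();print(Rm[:,0],Rm.T@(np.array([.53,-.17,.24])-s['tool_pos']))
```

```text
pow [0.484  0.2534 0.0645] [0.4859 0.2541 0.0594]
ej [0.4948 0.2073 0.0645] [0.4965 0.2072 0.0603]
copy [0.5073 0.1536 0.0645] [0.5087 0.1524 0.0589]
[-0.99142743 -0.13065347  0.00115076] [-0.00459131 -0.41183205  0.00176983]
```

Request:
arm_command --series '[0, -4, 0, 0, 0, -4, 0, 0, 0, -4, 0, 0, 0, -4, 0, 0, 0, -4, 0, 0, 0, -4, 0, 0, 0, -4, 0, 0, 0, -4, 0, 0]'

```text
t: 2.15
tool_pos: [0.5117, -0.0809, 0.2421]
tool_rot: [-0.062, 0.998, 0.0, -0.0]
contact_force: [0.7, 0.7, 0.0]
gripper_width: 0.0002
grip_force: 0.0
```

Request:
arm_command --series '[0, -4, 0, 0, 0, -4, 0, 0, 0, -1, 0, 0, 0, 0, 0, 0.122, 0, 0, 0, 0.122, 0, 0, 0, 0.122, 0, 0, 0, 0.122, 0, 0, 0, 0.122]'

```text
t: 2.82
tool_pos: [0.5231, -0.1679, 0.2418]
tool_rot: [0.244, 0.97, 0.0, -0.001]
contact_force: [-0.1, 0.8, 0.3]
gripper_width: 0.0002
grip_force: 0.0
```

Run:
```python
from h import *
import pickle
s,im=snap('wrist','w2'); pickle.dump(s,open('w2.pkl','wb'))
print(s['t'],s['tool_pos'],s['tool_rot'],s['joint_positions'],s['contact_force'])
cv2.imwrite('pics/w2c.png',cv2.resize(im[120:330,140:420,::-1],None,fx=2.8,fy=2.8,interpolation=cv2.INTER_CUBIC))
```

```text
2.8167 [ 0.52308426 -0.1679053   0.24182354] [ 2.43512848e-01  9.69897495e-01  2.30143095e-04 -5.38123866e-04] [-4.95394080e-01  1.05066460e-02  1.88683184e+00  1.90383704e-04
  1.24541073e+00 -1.57427911e+00] [-0.10684611  0.767882    0.33445395]
```

View pics/w2c.png

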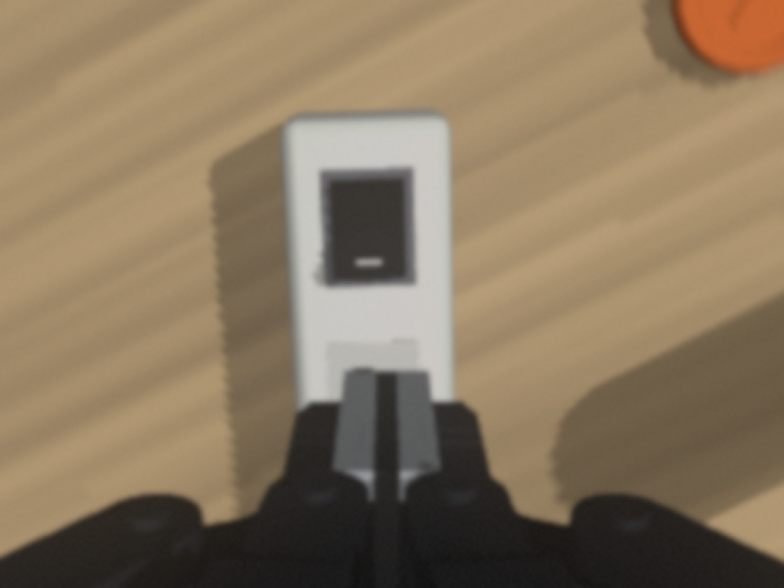

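The crop shows the rocker frame at (322–413, 170–283) with a white mark on the raised half at (369,262). The bar's centreline runs from (367,125) to (376,405).

Run:
```python
from h import *
import pickle
s=pickle.load(open('w2.pkl','rb'));M=model('wrist',s);t=model('top');sd=model('side')
c=lambda x,y:(140+x/2.8,120+y/2.8)
f=lambda x,y,z=.036:onz(M,c(x,y),z)
a,b=f(367,125),f(376,405);print('dir',np.degrees(np.arctan2(*(b-a)[1::-1])))
print('width',np.linalg.norm(f(289,200)-f(449,200)))
piv=f(368.5,226.5,.037);mark=f(369,262,.043);end=f(367,116)
print('piv',piv,'mark',mark,'d',np.linalg.norm((mark-piv)[:2]),'end-piv',np.linalg.norm((end-piv)[:2]), 'rocker ends',f(369,178,.036),f(369,281,.041))
print('frame3d',tri([(M,c(368.5,226.5)),(sd,(312.2,267.4))]))
o=tri([(t,(338.2,193.2)),(sd,(338,270.4))])
u=np.array([np.cos(np.radians(-27.5)),np.sin(np.radians(-27.5))])
Rm=R.from_quat(s['tool_rot']).as_matrix()
print('tool x ang',np.degrees(np.arctan2(Rm[1,0],Rm[0,0])))
for d in(.013,.016):
  p=piv.copy();p[:2]+=u*d;p[2]=.055; print(p,'tool shift cm',100*(Rm.T@(p-s['tool_pos'])))
```

```text
dir -26.64366063437297
width 0.057932270344301914
piv [ 0.53014049 -0.17928664  0.037     ] mark [ 0.54061006 -0.18464115  0.043     ] d 0.011759360765346439 end-piv 0.03986216818281121 rocker ends [ 0.51469294 -0.1707267   0.036     ] [ 0.54736972 -0.18834314  0.041     ]
frame3d [ 0.53179799 -0.17997067  0.03298534]
tool x ang 151.81207183503287
[ 0.54167163 -0.18528937  0.055     ] tool shift cm [-2.48105341 -0.65767841 18.67937801]
[ 0.54433266 -0.18667462  0.055     ] tool shift cm [-2.78103159 -0.65407645 18.67903191]
```

Request:
arm_command --series '[-2.9, -0.65, 0, 0, 0, 0, 3, 0, 0, 0, 3, 0, 0, 0, 3, 0, 0, 0, 3, 0, 0, 0, 3, 0, 0, 0, 2, 0, 0, 0, 0, 0]'

```text
t: 3.53
tool_pos: [0.5422, -0.1852, 0.0665]
tool_rot: [0.239, 0.971, 0.002, -0.005]
contact_force: [-0.9, 0.2, 0.2]
gripper_width: -0.0002
grip_force: 0.0
```

Run:
```python
from h import *
s,im=snap('wrist','w3')
print(s['t'],s['tool_pos'],s['contact_force'])
_,a=snap('side','s3')
k=lambda i,x,y,w,h,f:cv2.resize(i[y:y+h,x:x+w,::-1],None,fx=f,fy=f,interpolation=cv2.INTER_CUBIC)
cv2.imwrite('pics/c3.png',np.hstack([k(im,190,140,180,270,2),k(a,280,225,86,135,4)]))
```

```text
3.5333 [ 0.54223501 -0.18523232  0.06654095] [-0.92198273  0.16116209  0.17383226]
```

View pics/c3.png

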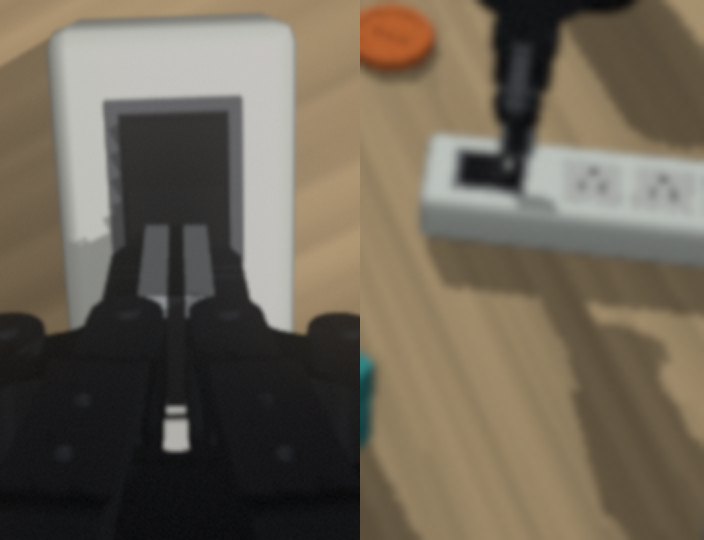

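The fingers are centred on the rocker sideways and sit over its raised half. I move out 3.5 mm and descend.

Request:
arm_command --series '[-0.35, 0, 0, 0, 0, 0, 0.2, 0, 0, 0, 0.2, 0, 0, 0, 0.2, 0, 0, 0, 0.2, 0, 0, 0, 0.1, 0, 0, 0, 0.1, 0, 0, 0, 0, 0]'

```text
t: 4.3
tool_pos: [0.5489, -0.1892, 0.062]
tool_rot: [0.24, 0.971, 0.0, -0.0]
contact_force: [0.1, 0.2, 0.5]
gripper_width: -0.0001
grip_force: 0.0
```

Request:
arm_command --series '[0, 0, 0.1, 0, 0, 0, 0.1, 0, 0, 0, 0, 0, 0, 0, 0.1, 0, 0, 0, 0, 0, 0, 0, 0.1, 0, 0, 0, 0, 0, 0, 0, 0, 0]'

```text
t: 4.97
tool_pos: [0.5491, -0.1893, 0.0582]
tool_rot: [0.24, 0.971, 0.0, -0.0]
contact_force: [-1.4, -0.1, 0.4]
gripper_width: -0.0004
grip_force: 0.0
```

Request:
arm_command --series '[0.4, 0, 0, 0, 0, 0, 0.1, 0, 0, 0, 0.1, 0, 0, 0, 0.1, 0, 0, 0, 0.1, 0, 0, 0, 0, 0, 0, 0, 0, 0, 0, 0, 0, 0]'

```text
t: 5.63
tool_pos: [0.5458, -0.1875, 0.0545]
tool_rot: [0.24, 0.971, -0.0, 0.0]
contact_force: [-0.8, 0.4, 2.8]
gripper_width: -0.0001
grip_force: 1.3
```

Request:
arm_command --series '[0, 0, 0.1, 0, 0, 0, 0, 0, 0, 0, 0.1, 0, 0, 0, 0, 0, 0, 0, 0.1, 0, 0, 0, 0, 0, 0, 0, 0, 0, 0, 0, 0, 0]'

```text
t: 6.3
tool_pos: [0.546, -0.1877, 0.0515]
tool_rot: [0.24, 0.971, -0.0, 0.001]
contact_force: [1.4, 0.4, 2.9]
gripper_width: 0.0004
grip_force: 1.2
```

Request:
arm_command --series '[0, 0, 0.1, 0, 0, 0, 0, 0, 0, 0, 0.1, 0, 0, 0, 0, 0, 0, 0, 0, 0, 0, 0, 0, 0, 0, 0, 0, 0, 0, 0, 0, 0]'

```text
t: 6.97
tool_pos: [0.5461, -0.1877, 0.0505]
tool_rot: [0.239, 0.971, -0.0, 0.0]
contact_force: [0.3, 0.5, 7.3]
gripper_width: -0.0001
grip_force: 3.8
```

Request:
arm_command --series '[0, 0, 0.1, 0, 0, 0, 0, 0, 0, 0, 0.1, 0, 0, 0, 0, 0, 0, 0, 0, 0, 0, 0, 0, 0, 0, 0, 0, 0, 0, 0, 0, 0]'

```text
t: 7.63
tool_pos: [0.5461, -0.1877, 0.0503]
tool_rot: [0.239, 0.971, -0.0, -0.0]
contact_force: [-3.5, 3.2, 17.0]
gripper_width: -0.0002
grip_force: 8.4
```

Request:
arm_command --series '[0, 0, -1, 0, 0, 0, -2, 0, 0, 0, -3, 0, 0, 0, -4, 0, 0, 0, -4, 0, 0, 0, -4, 0, 0, 0, -2, 0, 0, 0, 0, 0]'

```text
t: 8.3
tool_pos: [0.5472, -0.1885, 0.2535]
tool_rot: [0.239, 0.971, -0.001, 0.004]
contact_force: [0.7, -0.4, 0.8]
gripper_width: 0.0002
grip_force: 0.0
```

Run:
```python
from h import *
snap('wrist','w4a')
s,im=snap('wrist','w4')
print(s['t'],s['tool_pos'],s['contact_force'])
cv2.imwrite('pics/c4.png',cv2.resize(im[90:330,140:420,::-1],None,fx=2.4,fy=2.4,interpolation=cv2.INTER_CUBIC))
Rm=R.from_quat(s['tool_rot']).as_matrix();print(Rm.T@(np.array([.4845,.2535,.24])-s['tool_pos']))
```

```text
8.35 [ 0.5459852  -0.18782758  0.24986824] [-0.11282052  0.63941467 -0.95490747]
[0.25971021 0.36210708 0.00877023]
```

View pics/c4.png

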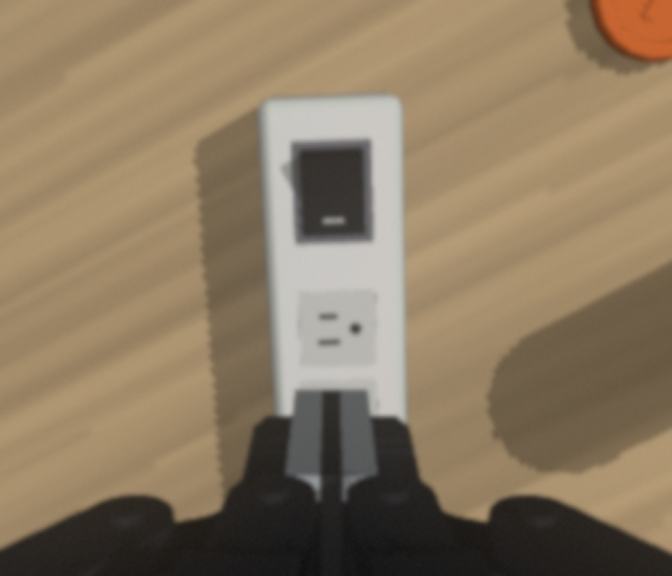

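The rocker now lies flipped: the shadow at (287,175) comes from its other half, which is up, and the height and force agree. On to the dock.

Request:
arm_command --series '[0, 0, 0, -0.1175, 0, 0, 0, -0.1175, 0, 0, 0, -0.1175, 0, 0, 0, -0.1175, 0, 0, 0, -0.1175, 0, 0, 0, -0.1175, 0, 0, 0, 0, 0, 0, 0, 0]'

```text
t: 9.07
tool_pos: [0.5443, -0.1868, 0.2443]
tool_rot: [-0.109, 0.994, 0.002, -0.002]
contact_force: [0.1, -0.4, 0.0]
gripper_width: -0.0001
grip_force: 0.0
```

Request:
arm_command --series '[-0.35, 3.7, 0, 0, -0.35, 3.7, 0, 0, -0.35, 3.7, 0, 0, -0.35, 3.7, 0, 0, -0.35, 3.7, 0, 0, -0.35, 3.7, 0, 0, -0.35, 3.7, 0, 0, -0.35, 3.7, 0, 0]'

```text
t: 9.73
tool_pos: [0.5066, 0.1091, 0.2461]
tool_rot: [-0.109, 0.994, 0.0, -0.001]
contact_force: [1.2, 0.1, -1.1]
gripper_width: -0.0004
grip_force: 0.0
```

Request:
arm_command --series '[-0.3, 3.7, 0, 0, -0.3, 3.7, 0, 0, -0.3, 3.7, 0, 0, 0, 3.7, 0, 0, 0, 0, 0, 0, 0, 0, 0, 0, 0, 0, 0, 0, 0, 0, 0, 0]'

```text
t: 10.4
tool_pos: [0.4843, 0.2528, 0.2466]
tool_rot: [-0.109, 0.994, -0.0, -0.001]
contact_force: [0.1, -0.7, -0.3]
gripper_width: 0.0005
grip_force: 0.0
```

Run:
```python
from h import *
s=ctrl.get_state()
print(s['t'],s['tool_pos'],s['contact_force'])
Rm=R.from_quat(s['tool_rot']).as_matrix();print(np.degrees(np.arctan2(Rm[1,0],Rm[0,0])))
for p in((.4845,.2535,.085),(.5075,.153,.085)):print(100*Rm.T@(np.array(p)-s['tool_pos']))
```

```text
10.4 [0.48426286 0.25277714 0.24662761] [ 0.14366746 -0.6888389  -0.33286501]
-167.45703896806697
[-0.06024326  0.07357381 16.16265994]
[ -0.12277564 -10.23606069  16.16778409]
```

Directly above the button; descend to 10 mm above it.

Request:
arm_command --series '[-0.1, 0.05, 3, 0, 0, 0, 3, 0, 0, 0, 3, 0, 0, 0, 3, 0, 0, 0, 2, 0, 0, 0, 1.8, 0, 0, 0, 0, 0, 0, 0, 0, 0]'

```text
t: 11.07
tool_pos: [0.4848, 0.2531, 0.0884]
tool_rot: [-0.109, 0.994, -0.0, -0.001]
contact_force: [-0.3, -0.2, -0.3]
gripper_width: -0.0001
grip_force: 0.0
```

Run:
```python
from h import *
s,im=snap('wrist','w5')
print(s['t'],s['tool_pos'],s['contact_force'])
_,a=snap('side','s5')
k=lambda i,x,y,w,h,f:cv2.resize(i[y:y+h,x:x+w,::-1],None,fx=f,fy=f,interpolation=cv2.INTER_CUBIC)
cv2.imwrite('pics/c5.png',np.hstack([k(im,100,140,240,200,2),k(a,220,115,80,100,4)]))
```

```text
11.0667 [0.48480492 0.25310839 0.08841783] [-0.3275826  -0.23955529 -0.25559267]
```

View pics/c5.png

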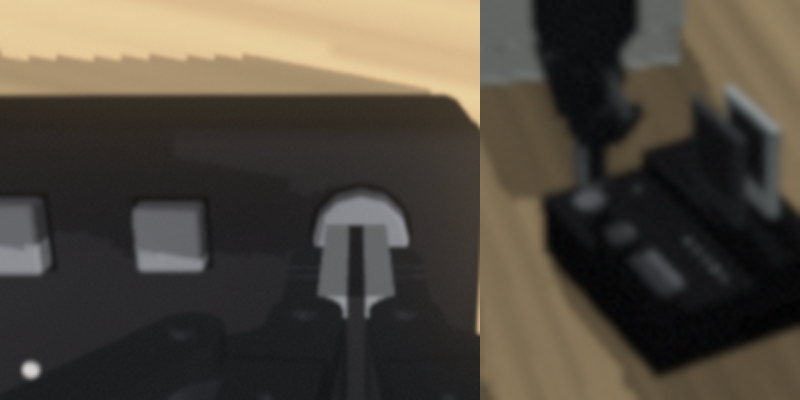

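The wrist view shows the fingers centred over the round button at (361,235), well clear of the eject key at (172,235). Pressing.

Request:
arm_command --series '[0, 0, 0.2, 0, 0, 0, 0.2, 0, 0, 0, 0.2, 0, 0, 0, 0.2, 0, 0, 0, 0.1, 0, 0, 0, 0.1, 0, 0, 0, 0, 0, 0, 0, 0, 0]'

```text
t: 11.83
tool_pos: [0.485, 0.2546, 0.0792]
tool_rot: [-0.11, 0.994, -0.0, -0.0]
contact_force: [-0.2, -1.4, -0.5]
gripper_width: -0.0001
grip_force: 0.0
```

Request:
arm_command --series '[0, 0, 0.1, 0, 0, 0, 0.1, 0, 0, 0, 0.1, 0, 0, 0, 0.1, 0, 0, 0, 0.1, 0, 0, 0, 0, 0, 0, 0, 0, 0, 0, 0, 0, 0]'

```text
t: 12.5
tool_pos: [0.4851, 0.2546, 0.0744]
tool_rot: [-0.11, 0.994, -0.0, -0.0]
contact_force: [-0.0, -0.7, 2.8]
gripper_width: -0.0
grip_force: 1.0
```

Request:
arm_command --series '[0, 0, 0.1, 0, 0, 0, 0.1, 0, 0, 0, 0.1, 0, 0, 0, 0.1, 0, 0, 0, 0.1, 0, 0, 0, 0, 0, 0, 0, 0, 0, 0, 0, 0, 0]'

```text
t: 13.17
tool_pos: [0.4852, 0.2546, 0.0708]
tool_rot: [-0.111, 0.994, -0.0, -0.0]
contact_force: [-5.3, -1.4, 10.2]
gripper_width: -0.0002
grip_force: 5.5
```

Request:
arm_command --series '[0, 0, 0.1, 0, 0, 0, 0, 0, 0, 0, 0, 0, 0, 0, 0, 0, 0, 0, -1, 0, 0, 0, -2, 0, 0, 0, -2, 0, 0, 0, 0, 0]'

```text
t: 13.83
tool_pos: [0.4879, 0.2555, 0.1224]
tool_rot: [-0.11, 0.994, 0.001, 0.004]
contact_force: [1.1, -0.2, 1.7]
gripper_width: 0.0002
grip_force: 0.0
```

Request:
arm_command --series '[0, -2, 0, 0, 0, -2, 0, 0, 0, -2, 0, 0, 0, -2, 0, 0, 0, -1.4, 0, 0, 0, -1, 0, 0, 0, 0, 0, 0, 0, 0, 0, 0]'

```text
t: 14.5
tool_pos: [0.5078, 0.153, 0.1177]
tool_rot: [-0.11, 0.994, 0.0, -0.0]
contact_force: [0.2, 0.2, -0.7]
gripper_width: 0.0
grip_force: 0.0
```

Run:
```python
from h import *
s,im=snap('wrist','w6')
print(s['t'],s['tool_pos'],s['contact_force'])
Rm=R.from_quat(s['tool_rot']).as_matrix();print(100*Rm.T@(np.array((.5075,.153,.078))-s['tool_pos']))
cv2.imwrite('pics/c6.png',cv2.resize(im[130:340,160:560,::-1],None,fx=2,fy=2,interpolation=cv2.INTER_CUBIC))
```

```text
14.5 [0.5077701  0.15295372 0.11773851] [ 0.15472191  0.20077407 -0.71660619]
[0.02310262 0.00862106 3.97386859]
```

View pics/c6.png

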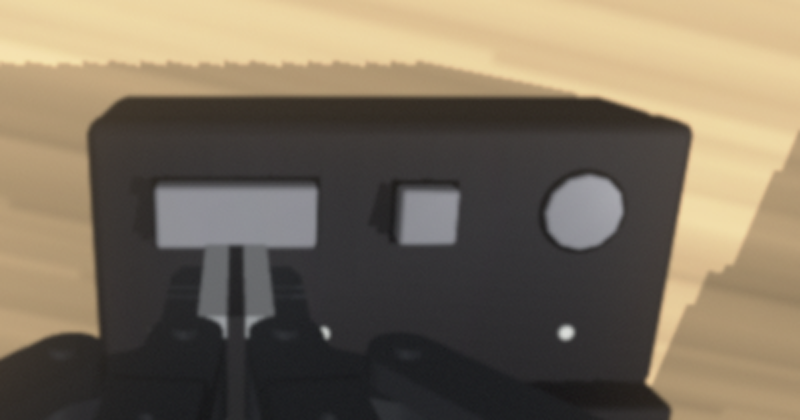

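The power button at (584,211) now sits flush with no shadow, so it is in. The fingers are lined up with the copy key at (236,215). Descending.

Request:
arm_command --series '[0, 0, 1.5, 0, 0, 0, 1.2, 0, 0, 0, 0.6, 0, 0, 0, 0.4, 0, 0, 0, 0.2, 0, 0, 0, 0, 0, 0, 0, 0, 0, 0, 0, 0, 0]'

```text
t: 15.22
tool_pos: [0.5084, 0.1532, 0.0799]
tool_rot: [-0.11, 0.994, 0.0, 0.001]
contact_force: [0.0, 0.2, -0.2]
gripper_width: -0.0
grip_force: 0.0
```

Request:
arm_command --series '[0, 0, 0.15, 0, 0, 0, 0.15, 0, 0, 0, 0.15, 0, 0, 0, 0.15, 0, 0, 0, 0.15, 0, 0, 0, 0.1, 0, 0, 0, 0, 0, 0, 0, 0, 0]'

```text
t: 15.88
tool_pos: [0.5082, 0.1531, 0.0711]
tool_rot: [-0.11, 0.994, -0.0, 0.0]
contact_force: [-0.3, -0.9, 3.3]
gripper_width: 0.0001
grip_force: 1.6
```

Nearly at the bottom; 1.5 mm more command, then hold.

Request:
arm_command --series '[0, 0, 0.1, 0, 0, 0, 0.05, 0, 0, 0, 0, 0, 0, 0, 0, 0, 0, 0, 0, 0, 0, 0, 0, 0, 0, 0, 0, 0, 0, 0, 0, 0]'

```text
t: 16.55
tool_pos: [0.5082, 0.1531, 0.0709]
tool_rot: [-0.11, 0.994, -0.0, -0.0]
contact_force: [-3.6, -1.3, 10.7]
gripper_width: -0.0001
grip_force: 5.3
```

Request:
arm_command --series '[0, 0, 0, 0, 0, 0, 0, 0, 0, 0, 0, 0, 0, 0, 0, 0, 0, 0, 0, 0, 0, 0, 0, 0, 0, 0, 0, 0, 0, 0, 0, 0]'

```text
t: 17.22
tool_pos: [0.5082, 0.1531, 0.0709]
tool_rot: [-0.111, 0.994, -0.0, -0.0]
contact_force: [-5.0, -2.0, 11.2]
gripper_width: 0.0001
grip_force: 5.3
```

Request:
arm_command --series '[0, 0, 0, 0, 0, 0, 0, 0, 0, 0, 0, 0, 0, 0, 0, 0, 0, 0, 0, 0, 0, 0, 0, 0, 0, 0, 0, 0, 0, 0, 0, 0]'

```text
t: 17.88
tool_pos: [0.5082, 0.1531, 0.0709]
tool_rot: [-0.111, 0.994, -0.0, -0.0]
contact_force: [-3.6, -0.3, 10.0]
gripper_width: -0.0002
grip_force: 5.3
```

Request:
arm_command --series '[0, 0, 0, 0, 0, 0, 0, 0, 0, 0, 0, 0, 0, 0, 0, 0, 0, 0, 0, 0, 0, 0, 0, 0, 0, 0, 0, 0, 0, 0, 0, 0]'

```text
t: 18.55
tool_pos: [0.5082, 0.1531, 0.0709]
tool_rot: [-0.111, 0.994, -0.0, -0.0]
contact_force: [-4.4, -0.3, 11.2]
gripper_width: 0.0002
grip_force: 5.3
```

Request:
arm_command --series '[0, 0, 0, 0, 0, 0, 0, 0, 0, 0, 0, 0, 0, 0, 0, 0, 0, 0, 0, 0, 0, 0, 0, 0, 0, 0, 0, 0, 0, 0, 0, 0]'

```text
t: 19.22
tool_pos: [0.5082, 0.1531, 0.0709]
tool_rot: [-0.111, 0.994, -0.0, -0.0]
contact_force: [-5.4, -0.2, 10.9]
gripper_width: -0.0002
grip_force: 5.3
```

Request:
arm_command --series '[0, 0, -1, 0, 0, 0, -2, 0, 0, 0, -3, 0, 0, 0, -3, 0, 0, 0, -3, 0, 0, 0, -3, 0, 0, 0, 0, 0, 0, 0, 0, 0]'

```text
t: 19.88
tool_pos: [0.509, 0.1533, 0.2217]
tool_rot: [-0.11, 0.994, 0.0, 0.002]
contact_force: [-0.6, 0.1, -0.8]
gripper_width: -0.0001
grip_force: 0.0
```

Run:
```python
from h import *
s,im=snap('wrist','w7')
print(s['t'],s['tool_pos'],s['contact_force'])
_,a=snap('top','t7')
k=lambda i,x,y,w,h,f:cv2.resize(i[y:y+h,x:x+w,::-1],None,fx=f,fy=f,interpolation=cv2.INTER_CUBIC)
cv2.imwrite('pics/c7.png',np.vstack([k(im,100,130,400,150,2),k(a,60,120,400,140,2)]))
```

```text
19.8833 [0.50899458 0.15325556 0.22166411] [-0.62253651  0.0617859  -0.75451807]
```

View pics/c7.png

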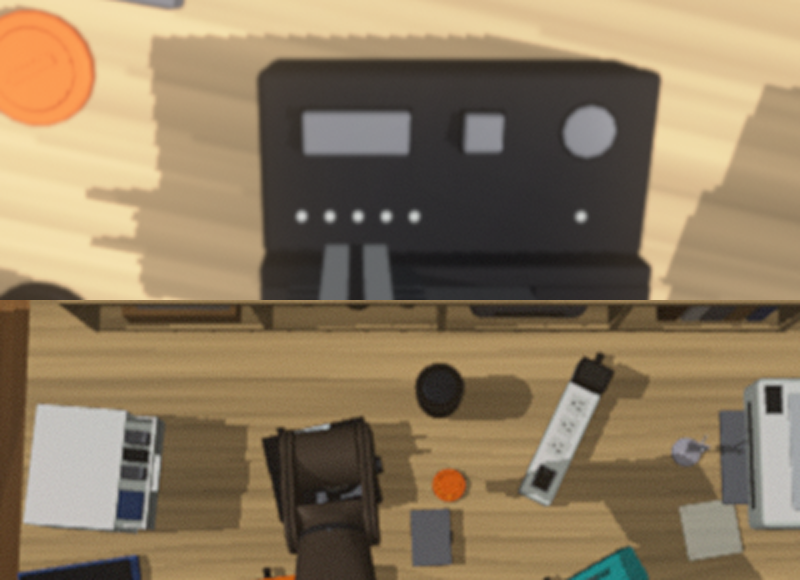

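The power button at (589,131) is still in, the copy key is back up, and everything else is where it stood. The arm is clear, so I hand in.

```bash
python3 -c "
from cell import ctrl
print(ctrl.finish_job())"
```

```text
the job is handed in; nothing more can be done
None
```

The job is done and handed in at about 20 s: the power bar's rocker is on, the dock's power button is latched in, and the copy key was held fully down for about 2.7 s, then released with the arm clear; the eject key was not pressed, and nothing else looked moved in the last pictures (the drives were mostly hidden by the arm there).

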